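# Lock the blue router bit case

## Task

Lock the blue router bit case before it is put away: slide the yellow latch in the recessed slot of its lid all the way to the end by the green dot, then let go. Leave the latch of the grey case as it is and do not knock over or shove the orange sandpaper roll holder.

Things in the scene. Friction and masses are not known exactly. Their poses are not given: they have to be found in the camera images.
- blue_latch_top (a point): Centre of the top of the yellow latch in the blue case's lid: a block 16 mm long (along the slot), 40 wide, 11.5 tall, top flush with the lid, 60 mm above the bench. Moves with the latch; x axis along the slot to the green dot (locked end; white dot at the other), z up. The case, 200 mm along the slot by 130 by 60, does not shift. Dots are 18 mm across, on the lid.
- blue_latch (a joint): Latch travel q in m: 0 unlocked (mid slot), 0.045 fully locked at the green-dot end; starts at 0 to 0.012; friction 2 N, no spring, stays where left. Slot: open recess 106 mm long, 44 wide, 12 deep, upright walls, flat black floor. Empty length behind the latch (white-dot side): 45 mm + q; ahead: 45 mm - q. Shut fingertips fit down in behind it and push.
- grey_latch_top (a point): The same point on the yellow latch of the grey case, which is otherwise identical to the blue one (same size, slot and dots). To be left as it is.
- roll_holder: Orange sandpaper roll holder, a loose tube standing upright on its black twist cap: 62 mm across, 128 mm tall, 0.3 kg; origin at the centre of its underside, z up. To be left standing where it is.
Mind the look-alikes: they are no part of the job. Leave any brown or pink look-alike of the part that bears blue_latch_top alone.

How it is judged:
At the end, for the whole second after the job is handed in: The blue case's latch is at the green-dot end of its slot (within 10 mm of its full 45 mm travel), the grey case's latch is within 8 mm of where it was, and the roll holder stands upright (within 0.2 rad) within 30 mm of where it was (value of joint blue_latch above 0.035 m and distance of grey_latch_top from where it was at the start of the episode below 0.008 m and angle between roll_holder's own z axis and vertical below 0.2 rad and distance of roll_holder from where it was at the start of the episode below 0.03 m); the robot touches nothing.
It fails at once if the grey case's latch is moved by more than 8 mm (distance of grey_latch_top from where it was at the start of the episode above 0.008 m).
It fails at once if the roll holder is knocked over or shoved more than 30 mm (angle between roll_holder's own z axis and vertical above 0.5 rad or distance of roll_holder from where it was at the start of the episode above 0.03 m).
It also fails if it takes over 32 s, if anything falls off the work surface, if the arm or the gripper's body presses on something with over 40 N, if the wrist force passes 120 N, or if a joint passes its speed limit or range.

## Robot

A 6-joint arm with a two-finger parallel gripper is mounted at the origin on the work surface. World frame = base frame: x ahead of the robot, y to its left, z up, the work surface at z = 0. Lengths are in m, angles in rad, forces in N, time in s.
With the tool pointing down it reaches from about 0.425 to 0.95 m from the base axis. Payload 3.5 kg.
Tool frame: the origin (TCP) lies on the mounting face of the last link; the fingertips stand 173 mm ahead of it and the grasp point (between the pads) lies 155 mm ahead of it; z points along the fingers, x is the direction in which the jaws open and shut, and the axes are right-handed (so a half turn about z gives the same grasp; the last joint's range is limited). The gripper opens to 85 mm and grips with 20 to 120 N. Pads are 22 mm wide; open, the fingers measure 114 mm over their backs; the gripper's body (76 mm by 85 mm) begins 54 mm behind the grasp point. The pads swing forward as they close: fully open they stand 13 mm farther back than shut.
Start: joints at [-1.499, 0.286, 1.577, -0, 1.279, -0.15], TCP at [0.149, -0.658, 0.405] pointing down, gripper open.
Joint ranges: [-2.77, 2.77], [-0.9, 2.22], [0.21, 2.48], [-1.53, 4.67], [0.24, 2.81], [-2.84, 2.84]. Speed limits (rad/s): [2.79, 2.79, 3.14, 3.14, 3.14, 3.14].

## Interface

Orientations are given as a unit quaternion [x, y, z, w].
In Python, from plant import get_state, read_camera, sign_off gives the robot as it stands.
- The arm moves only by the shell command python3 -m jog 'ROWS' [FORCE]. ROWS is JSON, a list of rows, each an object of numbers: "grip": the closure, from 0 (fully open) to 1 (shut); "x", "y", "z": the shift along the tool's x, y, z in mm; "rx", "ry", "rz": the turn, a rotation vector about the tool's x, y, z in degrees. A call has 1 to 8 rows; each row shifts and turns the commanded pose from where the row before left it, along the tool's axes as they then stand; what a row does not reach is not made up. A row lasts 1/12 s, in which the tool goes at most 41.7 mm and 7.16 degrees, less where a joint would pass 70% of its speed; a pose out of reach is approached as far as the arm can. A call with a gripper value outside its range is refused whole. The fingers move at their own pace and stop on an object; FORCE is the grip in N (left out, the last holds). Time passes only in rows, so rows that do not move let the fingers close. It gives the time, the measured TCP pose, the force and the opening at its end, in the units of the state.
- get_state(): the state, without advancing time (a new reading comes with each control period).
- read_camera(name): name is "side" or "top"; returns a dict with "frame" (420x560x3 uint8, red, green, blue), "intrinsics" (3x3 intrinsics, pixels), "R" (3x3) and "t" (3): a world point X has camera coordinates R X + t. Camera axes: x right, y down, z forward; pixel columns grow to the right and rows downward; lengths in m; the calibration is good to about 2 mm. A picture is of the moment at which its call begins. There is no depth.
- sign_off(): hands the job in, once; it reports no verdict.
The state is a dict: "time": time; "qpos": joint angles; "dq": joint speeds; "joint_efforts": joint torques, N m; "eef_pos": TCP position; "tcp_rot": TCP orientation; "contact_force": force on the tool from outside, world axes, zero at the start; "wrist_torque": the same for the moment, N m; "opening": opening from 0.0 (shut) to 1.0 (fully open).
Only numpy, scipy, OpenCV 4.12 (cv2) and the standard library are available. Lean on these libraries where they do the work, as an engineer would, in place of code of your own. Each camera call takes 0.05 s, during which the arm holds its last target.

## Working session

There is one attempt and no reset: what is moved stays moved. The work goes in short steps, Python scripts to look and compute and a shell command to move; the robot and the scene stay as the last step left them, time stands still between calls to the robot, and variables do not carry over. Pictures are saved under pics/ and viewed, and the job is handed in when it is done.

```bash
ls; mkdir -p pics
python3 - <<'E'
from plant import get_state, read_camera
import cv2,numpy as np,pickle
s=get_state();print({k:np.round(v,3).tolist() for k,v in s.items()})
d={}
for n in("side","top"):
    c=read_camera(n);d[n]=c
    cv2.imwrite(f"pics/{n}0.png",c["frame"][:,:,::-1]);print(n,c["intrinsics"],c["R"],c["t"])
pickle.dump(d,open("c0.pkl","wb"))
E
```

```text
pics
{'time': 0.0, 'qpos': [-1.499, 0.287, 1.578, -0.0, 1.279, -0.15], 'dq': [0.0, -0.0, 0.001, 0.002, 0.0, -0.001], 'joint_efforts': [-0.002, -40.598, -29.263, -0.0, 0.006, 0.0], 'eef_pos': [0.148, -0.658, 0.403], 'tcp_rot': [0.781, -0.625, -0.001, -0.001], 'contact_force': [0.061, 0.359, 0.634], 'wrist_torque': [0.035, 0.014, -0.028], 'opening': 1.002}
side [[453.38928978   0.         280.68389679]
 [  0.         453.38928978 208.70580516]
 [  0.           0.           1.        ]] [[-0.93380755 -0.357289    0.01865563]
 [-0.2280552   0.55424547 -0.80050158]
 [ 0.27567061 -0.75176894 -0.59904022]] [0.43581332 0.10504008 1.5672213 ]
top [[466.71825251   0.         279.27014086]
 [  0.         466.71825251 206.17037268]
 [  0.           0.           1.        ]] [[-0.02716712 -0.99956031  0.01188036]
 [-0.99140524  0.02542015 -0.12833342]
 [ 0.12797499 -0.0152647  -0.99165992]] [0.10576445 0.42738459 1.43550878]
```

View pics/side0.png

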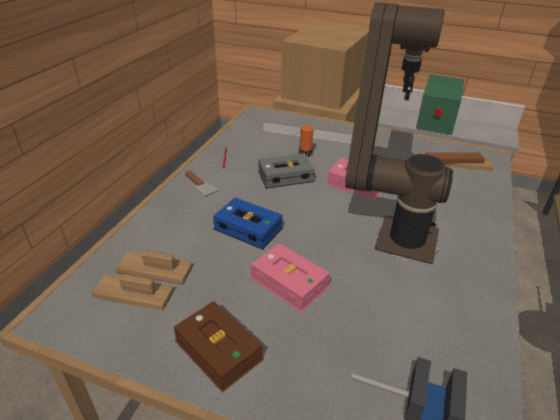

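View pics/top0.png

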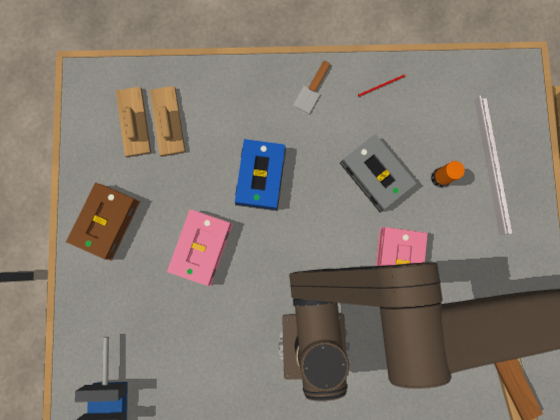

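The top view shows five cases: blue (260,174), grey (380,173), brown (103,221), pink (199,247) and pink (402,255). The target is the only blue one, with its white dot at (264,149), yellow latch at (260,173) and green dot at (257,197). I'll measure it and confirm it in a crop.

```bash
cat > h.py <<'E'
import numpy as np,cv2
def ray(c,uv,z):
    K,R,t=c["intrinsics"],np.array(c["R"]),np.array(c["t"])
    C=-R.T@t; d=R.T@np.linalg.solve(K,[uv[0],uv[1],1.]); return C+d*(z-C[2])/d[2]
def proj(c,X):
    p=c["intrinsics"]@(np.array(c["R"])@X+c["t"]);return p[:2]/p[2]
def blobs(c,lo,hi,roi,mn=6):
    x0,y0,x1,y1=roi;h=cv2.cvtColor(c["frame"],cv2.COLOR_RGB2HSV)[y0:y1,x0:x1]
    m=cv2.inRange(h,np.array(lo),np.array(hi));n,l,s,ce=cv2.connectedComponentsWithStats(m)
    return [(s[i,4],(ce[i]+[x0,y0]).round(2),s[i,:4].tolist()) for i in range(1,n) if s[i,4]>=mn]
C={"yellow":((15,120,90),(35,255,255)),"green":((45,100,50),(80,255,255)),"white":((0,0,170),(180,60,255)),"blue":((105,120,40),(130,255,255))}
E
python3 - <<'E'
import pickle,cv2,numpy as np
from h import *
d=pickle.load(open("c0.pkl","rb"))
for n,roi in(("top",(225,130,300,220)),("side",(205,190,290,250))):
    c=d[n]
    for k,(lo,hi) in C.items():
        for a,uv,b in blobs(c,lo,hi,roi): print(n,k,a,uv,b,ray(c,uv,0.06).round(4))
    x0,y0,x1,y1=roi
    cv2.imwrite(f"pics/{n}crop.png",cv2.resize(c["frame"][y0:y1,x0:x1,::-1],None,fx=6,fy=6,interpolation=cv2.INTER_CUBIC))
E
```

```text
top yellow 87 [259.68 172.62] [28, 39, 14, 8] [0.5318 0.1526 0.06  ]
top green 21 [256. 197.] [29, 65, 5, 5] [0.4559 0.1656 0.06  ]
top white 25 [263.08 148.44] [36, 16, 5, 6] [0.608  0.1404 0.06  ]
top blue 2297 [259.67 174.28] [10, 9, 50, 71] [0.5266 0.1528 0.06  ]
side yellow 45 [247.91 215.27] [38, 22, 10, 7] [0.5291 0.1556 0.06  ]
side green 11 [266.36 221.91] [60, 31, 4, 3] [0.4564 0.1655 0.06  ]
side white 6 [229.  207.5] [23, 17, 3, 2] [0.6089 0.14   0.06  ]
side blue 1907 [248.2  222.38] [9, 8, 68, 50] [0.5121 0.191  0.06  ]
```

View pics/topcrop.png

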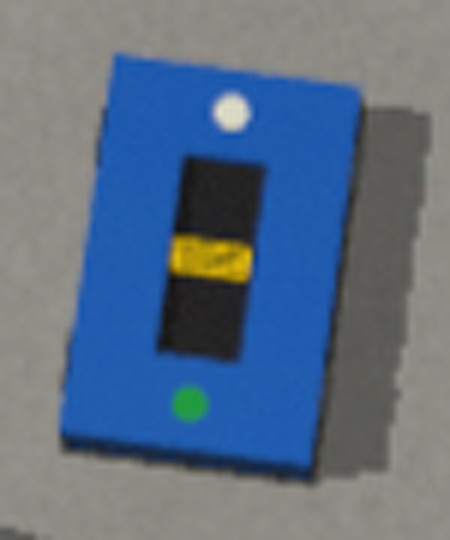

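View pics/sidecrop.png

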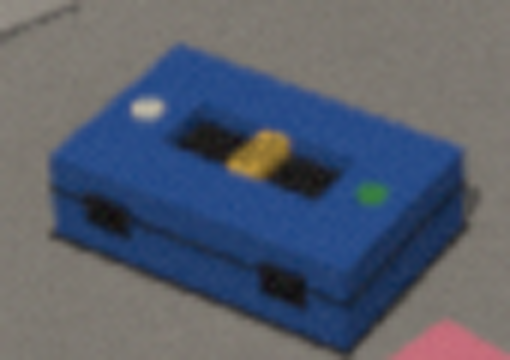

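The crop confirms the blue case. Its dots are 154 mm apart in both views, which agree within 1 mm. The slot centre is about (0.532, 0.153), the latch is at q≈0, and the direction to green is u=(-0.986, 0.165). I'll shut the gripper and travel at height.

```bash
python3 -m jog '[{"grip":1,"x":-19,"y":-32.5},{"grip":1,"x":-19,"y":-32.5},{"grip":1,"x":-19,"y":-32.5},{"grip":1,"x":-19,"y":-32.5},{"grip":1,"x":-19,"y":-32.5},{"grip":1,"x":-19,"y":-32.5}]' 60
python3 -m jog '[{"grip":1,"x":-19,"y":-32.5,"rz":4},{"grip":1,"x":-19,"y":-32.5,"rz":4},{"grip":1,"x":-19,"y":-32.5,"rz":4},{"grip":1,"x":-19,"y":-32.5,"rz":4},{"grip":1,"x":-19,"y":-32.5,"rz":4},{"grip":1,"x":-19,"y":-32.5,"rz":2},{"grip":1}]'
cat > tgt.py <<'E'
from plant import get_state
import numpy as np,sys
from scipy.spatial.transform import Rotation as R
c=np.array([.5322,.1528]);u=np.array([-.9864,.1645])
s=get_state();M=R.from_quat(s["tcp_rot"]).as_matrix();p=np.array(s["eef_pos"])
g=np.r_[c+float(sys.argv[1])*u,float(sys.argv[2])+.173]
print("t",s["time"],"pos",p.round(4),"tip",(p+.173*M[:,2]).round(4),"open",s["opening"],"F",np.round(s["contact_force"],1))
rel=(p+.173*M[:,2])[:2]-c
print("tip along/across",rel@u,rel@[-u[1],u[0]],"tool z",M[:,2].round(4))
T=np.c_[np.r_[-u[1],u[0],0]*-1,np.r_[u,0],[0,0,-1]]
T[:,0]=np.cross(T[:,1],T[:,2])
print("move tool mm",(M.T@(g+0-p-.173*(M[:,2]+[0,0,1]))*1e3).round(1),"rotvec deg",np.degrees(R.from_matrix(M.T@T).as_rotvec()).round(2),"q6",s["qpos"][5])
E
python3 tgt.py -.0305 .15
```

```text
t 0.1 pos [ 0.1485 -0.6582  0.4034] tip [ 0.1485 -0.6578  0.2304] open 0.9997930352267134 F [-0.3  0.3  1. ]
tip along/across 0.24515875250871916 0.8627472559943936 tool z [-2.0e-04  2.2e-03 -1.0e+00]
move tool mm [-694.7 -580.9   82.1] rotvec deg [1.000e-02 1.300e-01 2.218e+01] q6 -0.1500215504642025$[0]: bad value
$[0]: bad value
```

Both calls were refused and nothing moved. I'll try one row with all the keys.

```bash
python3 -m jog '[{"grip":1,"x":-19,"y":-32.5,"z":0,"rx":0,"ry":0,"rz":0}]' 60
```

```text
time: 0.18
eef_pos: [0.1726, -0.6351, 0.4036]
tcp_rot: [0.779, -0.627, -0.001, 0.001]
contact_force: [0.9, -0.7, 0.2]
opening: 0.886
```

```bash
python3 -m jog '[{"grip":1,"x":-19,"y":-32.5,"z":0,"rx":0,"ry":0,"rz":0},{"grip":1,"x":-19,"y":-32.5,"z":0,"rx":0,"ry":0,"rz":0},{"grip":1,"x":-19,"y":-32.5,"z":0,"rx":0,"ry":0,"rz":0},{"grip":1,"x":-19,"y":-32.5,"z":0,"rx":0,"ry":0,"rz":0},{"grip":1,"x":-19,"y":-32.5,"z":0,"rx":0,"ry":0,"rz":0},{"grip":1,"x":-19,"y":-32.5,"z":0,"rx":0,"ry":0,"rz":0},{"grip":1,"x":-19,"y":-32.5,"z":0,"rx":0,"ry":0,"rz":0}]'
python3 -m jog '[{"grip":1,"x":-19,"y":-32.5,"z":0,"rx":0,"ry":0,"rz":0},{"grip":1,"x":-19,"y":-32.5,"z":0,"rx":0,"ry":0,"rz":0},{"grip":1,"x":0,"y":0,"z":0,"rx":0,"ry":0,"rz":6},{"grip":1,"x":0,"y":0,"z":0,"rx":0,"ry":0,"rz":6},{"grip":1,"x":0,"y":0,"z":0,"rx":0,"ry":0,"rz":6},{"grip":1,"x":0,"y":0,"z":0,"rx":0,"ry":0,"rz":4.2},{"grip":1,"x":0,"y":0,"z":0,"rx":0,"ry":0,"rz":0}]'
python3 tgt.py -.0305 .15
```

```text
time: 0.77
eef_pos: [0.3697, -0.4513, 0.4042]
tcp_rot: [0.781, -0.625, -0.0, -0.0]
contact_force: [0.7, -0.4, -0.3]
opening: -0.003
time: 1.35
eef_pos: [0.4238, -0.4013, 0.4041]
tcp_rot: [-0.646, 0.763, 0.001, 0.0]
contact_force: [-0.1, 0.1, 0.9]
opening: 0.001
t 1.35 pos [ 0.4238 -0.4013  0.4041] tip [ 0.4237 -0.4011  0.2311] open 0.0013117790380478803 F [-0.1  0.1  0.9]
tip along/across 0.01589313167857877 0.5642383929177828 tool z [-6.e-04  9.e-04 -1.e+00]
move tool mm [-564.2  -45.8   81.5] rotvec deg [ 0.04  0.04 -0.07] q6 0.8053976038735396
```

```bash
python3 -m jog '[{"grip":1,"x":-40,"y":-3,"z":0,"rx":0,"ry":0,"rz":0},{"grip":1,"x":-40,"y":-3,"z":0,"rx":0,"ry":0,"rz":0},{"grip":1,"x":-40,"y":-3,"z":0,"rx":0,"ry":0,"rz":0},{"grip":1,"x":-40,"y":-3,"z":0,"rx":0,"ry":0,"rz":0},{"grip":1,"x":-40,"y":-3,"z":0,"rx":0,"ry":0,"rz":0},{"grip":1,"x":-40,"y":-3,"z":0,"rx":0,"ry":0,"rz":0},{"grip":1,"x":-40,"y":-3,"z":0,"rx":0,"ry":0,"rz":0}]'
python3 -m jog '[{"grip":1,"x":-40,"y":-3,"z":0,"rx":0,"ry":0,"rz":0},{"grip":1,"x":-40,"y":-3,"z":0,"rx":0,"ry":0,"rz":0},{"grip":1,"x":-40,"y":-3,"z":0,"rx":0,"ry":0,"rz":0},{"grip":1,"x":-40,"y":-3,"z":0,"rx":0,"ry":0,"rz":0},{"grip":1,"x":-40,"y":-3,"z":0,"rx":0,"ry":0,"rz":0},{"grip":1,"x":-40,"y":-3,"z":0,"rx":0,"ry":0,"rz":0},{"grip":1,"x":-40,"y":-3,"z":0,"rx":0,"ry":0,"rz":0},{"grip":1,"x":0,"y":0,"z":0,"rx":0,"ry":0,"rz":0}]'
python3 tgt.py -.0305 .09
```

```text
time: 1.93
eef_pos: [0.4905, -0.1271, 0.4046]
tcp_rot: [-0.647, 0.763, 0.0, 0.0]
contact_force: [0.9, 0.1, -0.5]
opening: 0.001
time: 2.6
eef_pos: [0.5577, 0.1491, 0.4044]
tcp_rot: [-0.649, 0.761, 0.001, 0.001]
contact_force: [-0.7, -0.4, -0.2]
opening: 0.001
t 2.6 pos [0.5577 0.1491 0.4044] tip [0.5578 0.1496 0.2314] open 0.001068654474563499 F [-0.7 -0.4 -0.2]
tip along/across -0.025743789330140467 -0.0010617009453749336 tool z [ 2.0e-04  2.8e-03 -1.0e+00]
move tool mm [  1.5  -4.8 141.4] rotvec deg [0.02 0.16 0.43] q6 1.812809895569433
```

```bash
python3 -m jog '[{"grip":1,"x":1,"y":-5,"z":30,"rx":0,"ry":0,"rz":0},{"grip":1,"x":0,"y":0,"z":40,"rx":0,"ry":0,"rz":0},{"grip":1,"x":0,"y":0,"z":40,"rx":0,"ry":0,"rz":0},{"grip":1,"x":0,"y":0,"z":30,"rx":0,"ry":0,"rz":0},{"grip":1,"x":0,"y":0,"z":0,"rx":0,"ry":0,"rz":0},{"grip":1,"x":0,"y":0,"z":0,"rx":0,"ry":0,"rz":0}]'
python3 tgt.py -.0305 .0525
python3 - <<'E'
from plant import read_camera
import cv2
from h import *
for n,roi in(("side",(190,150,300,250)),("top",(215,110,315,220))):
    c=read_camera(n);x0,y0,x1,y1=roi
    cv2.imwrite(f"pics/{n}1.png",cv2.resize(c["frame"][y0:y1,x0:x1,::-1],None,fx=5,fy=5,interpolation=cv2.INTER_CUBIC))
    for k in("yellow","green"):
        for a,uv,b in blobs(c,*C[k],roi): print(n,k,a,uv,ray(c,uv,.06).round(4))
E
```

```text
time: 3.1
eef_pos: [0.5616, 0.1417, 0.2628]
tcp_rot: [-0.646, 0.763, 0.001, -0.002]
contact_force: [0.9, 0.7, 0.4]
opening: 0.0
t 3.1 pos [0.5616 0.1417 0.2628] tip [0.5607 0.1416 0.0898] open 3.535201605844472e-05 F [0.9 0.7 0.4]
tip along/across -0.02996755670626691 0.0063485206094271015 tool z [-5.1e-03 -4.0e-04 -1.0e+00]
move tool mm [-6.4 -0.7 37.3] rotvec deg [ 0.28 -0.07  0.02] q6 1.8076151228835848
side yellow 27 [289.41 163.04] [ 0.5162 -0.2254  0.06  ]
side yellow 48 [247.75 215.38] [0.5294 0.1564 0.06  ]
side green 10 [266.5 221.8] [0.4562 0.1648 0.06  ]
```

View pics/side1.png

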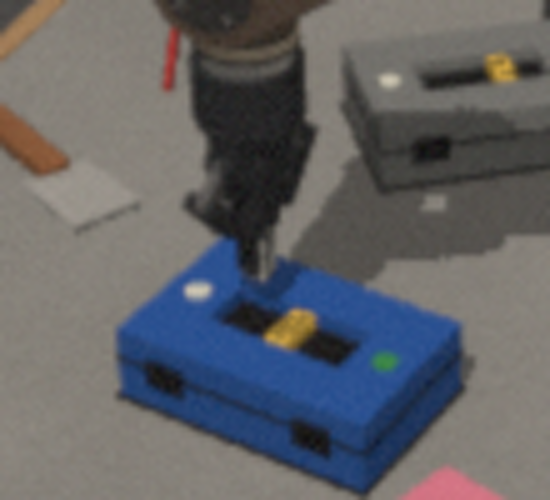

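View pics/top1.png

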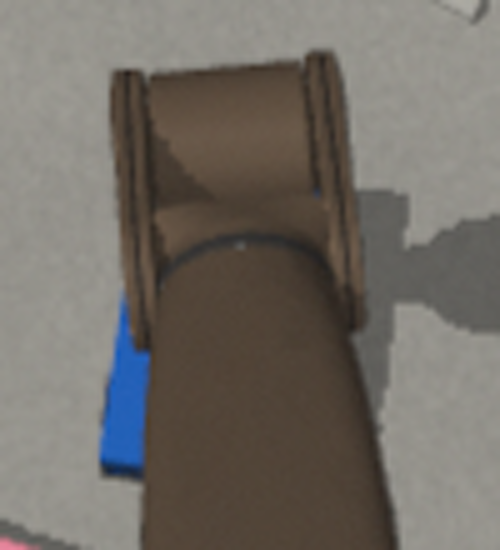

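The side view shows the fingertip at about crop (262,282), pixel (242,206), behind the latch (290,328) and over the far edge of the slot. The top view is blocked by the arm. The measured y jumped about 7 mm, so I'll check it with idle readings and the projected tip.

```bash
for i in 1 2 3; do python3 -m jog '[{"grip":1,"x":0,"y":0,"z":0,"rx":0,"ry":0,"rz":0}]' | sed -n 2p; done
python3 - <<'E'
import pickle
from h import *
c=pickle.load(open("c0.pkl","rb"))["side"]
for y in(.1417,.148): 
  print(y,proj(c,np.array([.561,y,.09])),[proj(c,np.array([.5611+a*.1645,y+a*.9864,.09])).round(1) for a in(-.0145,.0145)])
E
python3 tgt.py -.0305 .0525
```

```text
eef_pos: [0.5636, 0.142, 0.2681]
eef_pos: [0.5634, 0.142, 0.2678]
eef_pos: [0.563, 0.142, 0.267]
0.1417 [240.90311279 203.94161827] [array([243.2, 201.8]), array([238.5, 206.1])]
0.148 [240.12650001 204.94409754] [array([242.5, 202.8]), array([237.7, 207.1])]
t 3.45 pos [0.563 0.142 0.267] tip [0.5636 0.1421 0.094 ] open 0.0008600790197637394 F [ 0.4  0.2 -0. ]
tip along/across -0.032783961591168684 0.005423726652624656 tool z [ 3.9e-03  3.0e-04 -1.0e+00]
move tool mm [-5.4  2.4 41.5] rotvec deg [-0.22  0.05 -0.01] q6 1.8086823128202707
```

Run:
```python
from plant import read_camera
import cv2
c=read_camera("side")
cv2.imwrite("pics/side2.png",cv2.resize(c["frame"][175:230,215:280,::-1],None,fx=10,fy=10,interpolation=cv2.INTER_CUBIC))
```

```text
(no output)
```

View pics/side2.png

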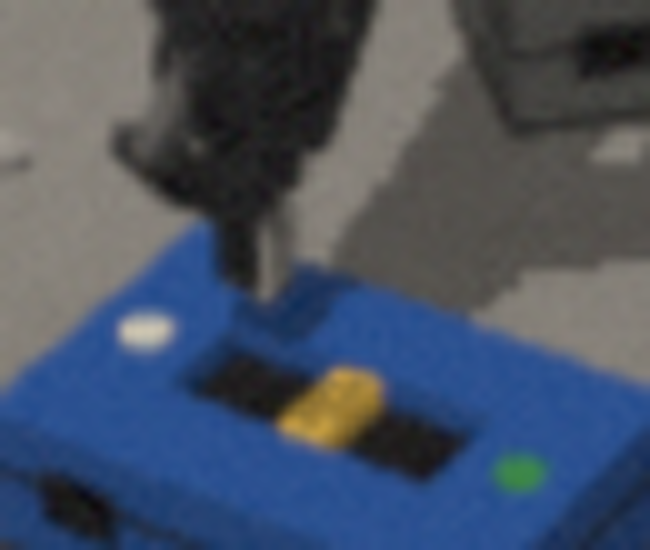

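The arm was still settling. The steady reading is 5 mm off across the slot, so I'll correct that and come down to just above the lid.

```bash
python3 -m jog '[{"grip":1,"x":-5.5,"y":2.5,"z":0,"rx":0,"ry":0,"rz":0},{"grip":1,"x":0,"y":0,"z":12,"rx":0,"ry":0,"rz":0},{"grip":1,"x":0,"y":0,"z":12,"rx":0,"ry":0,"rz":0},{"grip":1,"x":0,"y":0,"z":0,"rx":0,"ry":0,"rz":0},{"grip":1,"x":0,"y":0,"z":0,"rx":0,"ry":0,"rz":0},{"grip":1,"x":0,"y":0,"z":0,"rx":0,"ry":0,"rz":0},{"grip":1,"x":0,"y":0,"z":0,"rx":0,"ry":0,"rz":0},{"grip":1,"x":0,"y":0,"z":0,"rx":0,"ry":0,"rz":0}]'
python3 tgt.py -.0305 .0525
python3 - <<'E'
from plant import read_camera
import cv2
c=read_camera("side")
cv2.imwrite("pics/side3.png",cv2.resize(c["frame"][175:230,215:280,::-1],None,fx=10,fy=10,interpolation=cv2.INTER_CUBIC))
E
```

```text
time: 4.17
eef_pos: [0.561, 0.1478, 0.2411]
tcp_rot: [-0.646, 0.763, -0.0, 0.0]
contact_force: [-0.2, -0.3, -0.2]
opening: 0.001
t 4.1667 pos [0.561  0.1478 0.2411] tip [0.5611 0.1478 0.0681] open 0.0009997260880660476 F [-0.2 -0.3 -0.2]
tip along/across -0.029366977489533746 0.00018240939044930583 tool z [ 8.e-04  0.e+00 -1.e+00]
move tool mm [-0.2 -1.1 15.6] rotvec deg [-0.04  0.01 -0.03] q6 1.8193530718894901
```

View pics/side3.png

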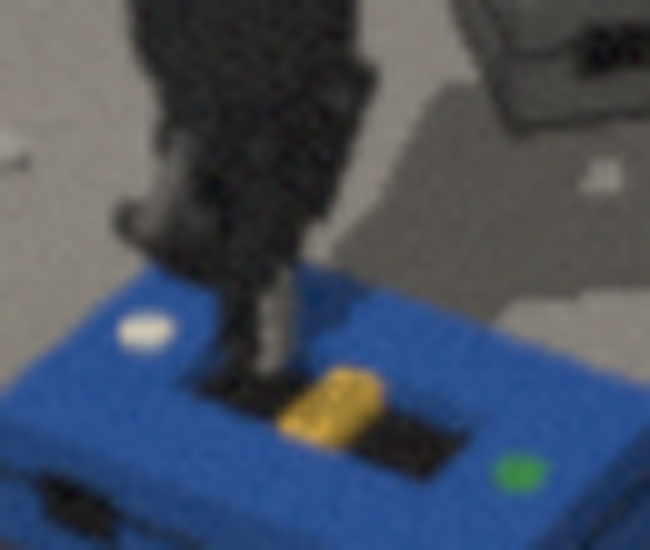

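The tips, at about crop (255,370), hang centred over the empty slot behind the latch, and the latch is still mid-slot. I'll lower them in.

```bash
python3 -m jog '[{"grip":1,"x":0,"y":-1,"z":5,"rx":0,"ry":0,"rz":0},{"grip":1,"x":0,"y":0,"z":5,"rx":0,"ry":0,"rz":0},{"grip":1,"x":0,"y":0,"z":5,"rx":0,"ry":0,"rz":0},{"grip":1,"x":0,"y":0,"z":0,"rx":0,"ry":0,"rz":0},{"grip":1,"x":0,"y":0,"z":0,"rx":0,"ry":0,"rz":0},{"grip":1,"x":0,"y":0,"z":0,"rx":0,"ry":0,"rz":0},{"grip":1,"x":0,"y":0,"z":0,"rx":0,"ry":0,"rz":0}]'
python3 tgt.py .026 .0525
```

```text
time: 4.8
eef_pos: [0.5618, 0.1477, 0.2259]
tcp_rot: [-0.646, 0.763, -0.0, 0.0]
contact_force: [0.4, -0.2, -0.5]
opening: -0.003
t 4.8 pos [0.5618 0.1477 0.2259] tip [0.5619 0.1477 0.0529] open -0.0030823899082948994 F [ 0.4 -0.2 -0.5]
tip along/across -0.030143768459919142 0.00015916899825266809 tool z [ 3.e-04  0.e+00 -1.e+00]
move tool mm [-0.1 56.1  0.4] rotvec deg [-0.02  0.01 -0.02] q6 1.8189157757504533
```

The tips are 7 mm below the lid with no contact force. Now I'll push 48 mm.

```bash
python3 -m jog '[{"grip":1,"x":0,"y":8,"z":0,"rx":0,"ry":0,"rz":0},{"grip":1,"x":0,"y":8,"z":0,"rx":0,"ry":0,"rz":0},{"grip":1,"x":0,"y":8,"z":0,"rx":0,"ry":0,"rz":0},{"grip":1,"x":0,"y":8,"z":0,"rx":0,"ry":0,"rz":0},{"grip":1,"x":0,"y":8,"z":0,"rx":0,"ry":0,"rz":0},{"grip":1,"x":0,"y":8,"z":0,"rx":0,"ry":0,"rz":0},{"grip":1,"x":0,"y":0,"z":0,"rx":0,"ry":0,"rz":0},{"grip":1,"x":0,"y":0,"z":0,"rx":0,"ry":0,"rz":0}]'
python3 -m jog '[{"grip":1,"x":0,"y":2,"z":0,"rx":0,"ry":0,"rz":0},{"grip":1,"x":0,"y":2,"z":0,"rx":0,"ry":0,"rz":0},{"grip":1,"x":0,"y":2,"z":0,"rx":0,"ry":0,"rz":0},{"grip":1,"x":0,"y":0,"z":0,"rx":0,"ry":0,"rz":0},{"grip":1,"x":0,"y":0,"z":0,"rx":0,"ry":0,"rz":0}]'
python3 tgt.py .026 .0525
python3 - <<'E'
from plant import read_camera
import cv2
from h import *
c=read_camera("side")
for k in("yellow","green"):
    for a,uv,b in blobs(c,*C[k],(205,190,290,250)): print(k,a,uv,ray(c,uv,.06).round(4))
cv2.imwrite("pics/side4.png",cv2.resize(c["frame"][175:235,215:285,::-1],None,fx=8,fy=8,interpolation=cv2.INTER_CUBIC))
E
```

```text
time: 5.47
eef_pos: [0.5133, 0.1559, 0.2254]
tcp_rot: [-0.646, 0.763, 0.001, -0.001]
contact_force: [0.3, -0.8, 0.1]
opening: -0.001
time: 5.88
eef_pos: [0.5084, 0.1566, 0.2256]
tcp_rot: [-0.646, 0.763, 0.0, -0.0]
contact_force: [1.3, 0.1, -1.1]
opening: -0.0
t 5.8833 pos [0.5084 0.1566 0.2256] tip [0.5083 0.1567 0.0526] open -0.00013130468670495663 F [ 1.3  0.1 -1.1]
tip along/across 0.024236832471806646 0.0001300985423425747 tool z [-7.e-04  2.e-04 -1.e+00]
move tool mm [-0.1  1.8  0.1] rotvec deg [ 0.04  0.01 -0.03] q6 1.8443648085900457
yellow 30 [257.87 219.03] [0.4892 0.1619 0.06  ]
green 11 [266.36 221.91] [0.4564 0.1655 0.06  ]
```

View pics/side4.png

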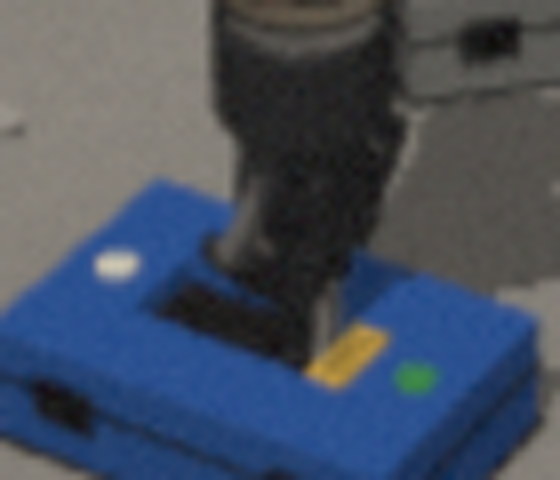

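The latch (crop 345,357) is now right at the green-dot end. I'll push a few mm more into the stop, back off, and lift clear.

```bash
python3 -m jog '[{"grip":1,"x":0,"y":1,"z":0,"rx":0,"ry":0,"rz":0},{"grip":1,"x":0,"y":1,"z":0,"rx":0,"ry":0,"rz":0},{"grip":1,"x":0,"y":0,"z":0,"rx":0,"ry":0,"rz":0},{"grip":1,"x":0,"y":0,"z":0,"rx":0,"ry":0,"rz":0}]'
python3 -m jog '[{"grip":1,"x":0,"y":-4,"z":0,"rx":0,"ry":0,"rz":0},{"grip":1,"x":0,"y":-4,"z":0,"rx":0,"ry":0,"rz":0},{"grip":1,"x":0,"y":0,"z":0,"rx":0,"ry":0,"rz":0},{"grip":1,"x":0,"y":0,"z":-10,"rx":0,"ry":0,"rz":0},{"grip":1,"x":0,"y":0,"z":-30,"rx":0,"ry":0,"rz":0},{"grip":1,"x":0,"y":0,"z":-35,"rx":0,"ry":0,"rz":0},{"grip":1,"x":0,"y":0,"z":-35,"rx":0,"ry":0,"rz":0},{"grip":1,"x":0,"y":0,"z":-35,"rx":0,"ry":0,"rz":0}]'
python3 -m jog '[{"grip":1,"x":-40,"y":0,"z":0,"rx":0,"ry":0,"rz":0},{"grip":1,"x":-40,"y":0,"z":0,"rx":0,"ry":0,"rz":0},{"grip":1,"x":-40,"y":0,"z":0,"rx":0,"ry":0,"rz":0},{"grip":1,"x":-40,"y":0,"z":0,"rx":0,"ry":0,"rz":0},{"grip":1,"x":-40,"y":0,"z":0,"rx":0,"ry":0,"rz":0},{"grip":1,"x":0,"y":0,"z":0,"rx":0,"ry":0,"rz":0},{"grip":1,"x":0,"y":0,"z":0,"rx":0,"ry":0,"rz":0},{"grip":1,"x":0,"y":0,"z":0,"rx":0,"ry":0,"rz":0}]'
python3 - <<'E'
from plant import read_camera,get_state
import cv2,pickle
from h import *
d0=pickle.load(open("c0.pkl","rb"))
u=np.array([-.9864,.1645])
for n,br,gr in(("top",(225,130,300,220),(335,130,425,215)),("side",(205,190,290,250),(255,150,320,190))):
    c=read_camera(n)
    for k in("yellow","green"):
        for a,uv,b in blobs(c,*C[k],br):
            p=ray(c,uv,.06);print(n,"blue",k,a,uv,p.round(4),"along",((p[:2]-[.5322,.1528])@u).round(4))
        for im,w in((d0[n],"before"),(c,"now")):
            for a,uv,b in blobs(im,*C[k],gr): print(n,"grey",w,k,a,uv,ray(im,uv,.06).round(4))
    for im,w in((d0[n],"before"),(c,"now")):
        print(n,"orange",w,[(a,uv) for a,uv,b in blobs(im,(3,180,90),(14,255,255),(425,150,475,200) if n=="top" else (295,120,320,160),15)])
    cv2.imwrite(f"pics/{n}5.png",c["frame"][:,:,::-1])
s=get_state();print(s["time"],s["eef_pos"],s["contact_force"])
E
```

```text
time: 6.27
eef_pos: [0.5065, 0.1569, 0.2257]
tcp_rot: [-0.646, 0.763, 0.0, 0.0]
contact_force: [2.3, 0.5, -0.6]
opening: -0.0
time: 6.93
eef_pos: [0.5139, 0.1556, 0.3728]
tcp_rot: [-0.646, 0.763, 0.0, -0.0]
contact_force: [0.5, -0.0, -0.3]
opening: 0.004
time: 7.6
eef_pos: [0.5471, 0.3528, 0.3708]
tcp_rot: [-0.646, 0.763, -0.0, -0.0]
contact_force: [0.5, -1.1, -1.0]
opening: 0.0
top blue yellow 73 [257.75 186.19] [0.4894 0.1595 0.06  ] along 0.0433
top grey before yellow 83 [382.89 175.11] [ 0.5145 -0.2285  0.06  ]
top grey now yellow 84 [382.85 175.1 ] [ 0.5145 -0.2284  0.06  ]
top blue green 21 [256. 197.] [0.4559 0.1656 0.06  ] along 0.0773
top grey before green 24 [395.29 190.  ] [ 0.4669 -0.2642  0.06  ]
top grey now green 24 [395.29 190.  ] [ 0.4669 -0.2642  0.06  ]
top orange before [(np.int32(475), array([449.37, 172.57]))]
top orange now [(np.int32(455), array([449.24, 172.56]))]
side blue yellow 31 [257.84 218.97] [0.4894 0.1616 0.06  ] along 0.0437
side grey before yellow 26 [289.5 163. ] [ 0.5159 -0.2258  0.06  ]
side grey now yellow 27 [289.41 163.04] [ 0.5162 -0.2254  0.06  ]
side blue green 11 [266.36 221.91] [0.4564 0.1655 0.06  ] along 0.0768
side orange before [(np.int32(237), array([306.14, 138.19]))]
side orange now [(np.int32(238), array([305.9 , 137.83]))]
7.7 [0.54730902 0.35179559 0.37099542] [ 0.94072854  0.56447085 -0.50038911]
```

View pics/top5.png

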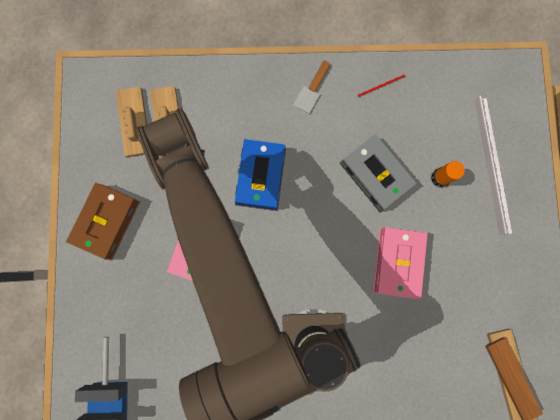

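View pics/side5.png

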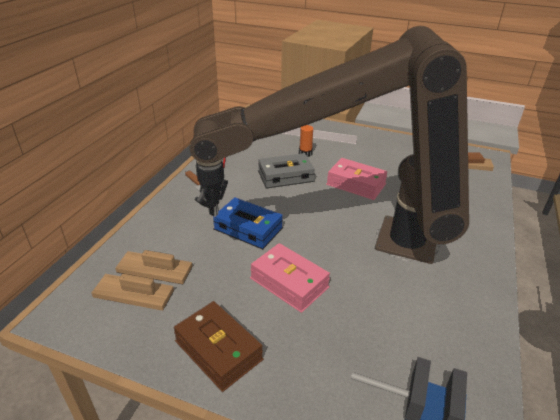

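The top view shows the blue latch at (258,186), at the green-dot end. The side view agrees at (258,219), and both put its travel at about 43–44 mm. The grey latch and the roll holder haven't moved, and the arm is clear of everything. Handing in.

```bash
python3 -c "
from plant import sign_off;print(sign_off())"
```

```text
the job is handed in; nothing more can be done
None
```

The blue case's latch is at the green-dot end of its slot, and I handed the job in with the robot's clock at 7.7 s. I lowered the shut fingertips into the slot behind the latch, pushed it to the end, backed off and lifted clear.

- **Blue latch:** both cameras put its travel at 43–44 mm of 45 mm, against the 35 mm needed. I saw no clear force rise at the end stop (about 2 N, the latch's own friction), so the end position rests on the pictures.
- **Grey latch and roll holder:** neither had shifted by more than half a pixel in either view.
- **Robot:** the gripper was about 0.2 m from the blue case, well above the bench and touching nothing.

Two things went wrong on the way. The first two move calls were refused because their rows left out some keys, so nothing moved. An early position reading, taken before the arm had settled, left the tool 5 mm off to one side, and I corrected that before going down into the slot.

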